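Stow the phone battery and snap the tool case shut

ROBOT

A 6-joint arm with a two-finger parallel gripper is mounted at the origin on the work surface. World frame = base frame: x ahead of the robot, y to its left, z up, the work surface at z = 0. Lengths are in m, angles in rad, forces in N, time in s.
With the tool pointing down it reaches from about 0.35 to 0.975 m from the base axis. Payload 7.1 kg.
Tool frame: the origin (TCP) lies midway between the tips of the shut fingers; the grasp point (between the pads) lies manip.grip_depth behind it (manip.grip_depth is the distance from the TCP to the grasp point, in m); z points along the fingers, y is the line along which they close (so a half turn about z gives the same grasp; the last joint's range is limited). The gripper opens to 88 mm and grips with 3 to 60 N. Pads are 20 mm wide; open, the fingers measure 115 mm over their backs; the gripper's body (75 mm by 178 mm) begins 61 mm behind the grasp point.
Start: joints at [-1.209, 0.423, 1.63, -0, 1.089, -0.019], TCP at [0.232, -0.58, 0.202] pointing down, gripper open.
Joint ranges: [-3, 3], [-0.9, 2.11], [0.09, 2.58], [-1.31, 4.45], [0.11, 2.69], [-2.54, 2.54]. Speed limits (rad/s): [2.39, 2.39, 3.01, 3.14, 3.14, 3.14].

INTERFACE

Orientations are given as a unit quaternion [w, x, y, z].
In Python, from rig import manip gives the robot as it stands.
- The arm moves only by the tool arm_command, never from a script. Its argument "increments" is a list of rows, each a list of 7 numbers: the closure, from 0 (fully open) to 1 (shut), then the shift along the tool's x, y, z in mm, then the turn, a rotation vector about the tool's x, y, z in rad. In form: [[claw, x, y, z, ax, ay, az], ...]. A call has 1 to 10 rows; each row is the pose to reach, as a shift and turn from the pose commanded when the call began, along the tool's axes at that moment; what a row does not reach only later rows make up. A row lasts 1/12 s, in which the tool goes at most 41.7 mm and 7.16 degrees, less where a joint would pass 70% of its speed; a pose out of reach is approached as far as the arm can. A call with a gripper value outside its range is refused whole. The fingers move at their own pace and stop on an object; "squeeze" is the grip in N (left out, the last holds). Time passes only in rows, so rows that repeat a pose let the fingers close. It gives the time, the measured TCP pose, the force, the opening and the grip force at its end, in the units of the state.
- manip.state(): the state, without advancing time (a new reading comes with each control period).
- manip.camera(name): name is "scene" or "top"; returns a dict with "img" (480x640x3 uint8, red, green, blue), "z_map" (480x640 float32, m along the optical axis (not along the pixel's ray), 0 where there is no reading), "fx", "fy", "cx", "cy" (pixels), "view" (4x4, takes a point from world to camera coordinates). Camera axes: x right, y up, looking along -z (the intrinsics and any distortion apply to the point x, -y, -z); pixel columns grow to the right and rows downward; lengths in m; the calibration is good to about 2 mm. A picture is of the moment at which its call begins.
- manip.job_done(): hands the job in; it is judged then, once.
The state is a dict: "t": time; "joint_positions": joint angles; "joint_vel": joint speeds; "joint_efforts": joint torques, N m; "position": TCP position; "tcp_rot": TCP orientation; "force": force on the tool from outside, world axes, zero at the start; "moment": the same for the moment, N m; "width": finger opening in m; "grasp_force": force on a finger pad.
Only numpy, scipy, OpenCV 4.12 (cv2) and the standard library are available. Lean on these libraries where they do the work, as an engineer would, in place of code of your own. Each camera call takes 0.05 s, during which the arm holds its last target. There are 200 camera calls.

TASK

Lay the phone battery flat in the empty compartment of the open black tool case; set it down, do not drop it. Then swing the sprung lid over and press its latch edge down until it snaps past the catch and stays shut by itself; once it has snapped stop pushing, do not lean on it hard. Leave the suction cup, the spudger and the drawer unit where they are.

Things in the scene. Friction and masses are not known exactly. Their poses are not given: they have to be found in the camera images.
- battery_c (a point): centre of the silver phone battery, a flat slab 62 (its x) x 42 (its y) x 7 mm (z), 45 g, lying flat on the table at the start, so this point is 3.5 mm above what it lies on
- case: black hard plastic tool case, fixed to the table, open on top: 140 (its x) x 220 (its y) x 50 mm high without the lid, walls and floor 4 mm. Origin: centre of its underside, z up. The lid is hinged along its +x side, which is roughly the robot's left; the latch is on its -x side, its bracket sticking out to x = -93 mm, up to 51 mm above the table
- bay (a point): centre of the floor of the empty compartment, 4 mm above the table; in the case's frame at x 0, y -40.5 mm; axes as the case's. The compartment spans y = -106 to +24 mm and x = -66 to +66 mm of the case; a 38 mm high divider parallel to x parts it from the +y compartment, which is filled with small drivers
- hinge (a point): middle of the lid's hinge line, in the case's frame at x +70, y 0, z +50 mm; the line runs along the case's y. Axes as the case's
- lid (a joint): lid angle in rad: 0 = shut (level), 1.57 = upright; starts at 1.5 to its stop at 1.75. A plate 152 mm long from the hinge line, 220 mm wide along it, 8 mm thick; shut, its underside is level with the hinge line. A spring pushes it open with 1 to 2 N at its free edge: unless latched it rises again to about 1.4. Its stop at 0 gives slightly, like a rubber seal. Latched it reads 0 to 0.01
- press (a point): where to press: on the lid's outer face (its top when shut), 125 mm from the hinge line, midway along it. Axes are the lid's: z the outward normal, -x from hinge to latch edge. A rib under the free edge meets the catch at a lid angle of about 0.1; pressing here, the push rises to some 7 to 10 N, then falls away and below about 0.05 the catch pulls the lid home to 0
- catch (a joint): the latch's sprung steel roller: 0 = at rest, pushed outward up to about 0.003 m while the lid's rib passes it, back to about 0 once latched
- suction_cup: blue suction cup, 52 mm across, 36 mm high, loose bystander; origin at the centre of its underside
- spudger: steel spudger, 140 mm long, 14 mm wide, 4 mm thick, loose bystander lying flat along its x; origin at its underside near its middle
- drawers: small red plastic drawer unit, 120 x 150 x 130 mm high, loose bystander, its drawer fronts away from the robot; origin at the centre of its underside
Things that resemble listed ones, but are neither listed nor needed, are in the scene too. What is shaped like the part that bears battery_c but purple is not meant.

How it is judged:
By the outcome, as a careful person would: the job done as asked, in the order asked, and still so for the second after the job is handed in, with the robot touching nothing.
It also fails if it takes over 58 s, if anything falls off the work surface, if the arm or the gripper's body presses on something with over 40 N, if the wrist force passes 120 N, or if a joint passes its speed limit or range.

## Working session

There is one attempt and no reset: what is moved stays moved. The work goes in short steps, Python scripts to look and compute and a tool call to move; the robot and the scene stay as the last step left them, time stands still between calls to the robot, and variables do not carry over. Pictures are saved under pics/ and viewed, at most 10 in all, crops included, and the job is handed in when it is done.

Besides the shell and the picture viewer there is one more tool, called after "Emit:" in YAML: its name, and indented under it one key for each argument. arm_command: Moves the arm, as the interface text tells. Its arguments: {"type":"object","properties":{"increments":{"type":"array","items":{"type":"array","items":{"type":"number"}}},"squeeze":{"type":"number"}},"required":["increments"]}

```bash
mkdir -p pics; cat > h.py <<'E'
import numpy as np,cv2
from rig import manip
def cam(n):
    c=manip.camera(n); return c
def unproj(c,u,v,z=None):
    d=z if z is not None else c["z_map"][int(round(v)),int(round(u))]
    p=np.array([(u-c["cx"])/c["fx"]*d,-(v-c["cy"])/c["fy"]*d,-d,1])
    return (np.linalg.inv(c["view"])@p)[:3]
def ray(c,u,v,h):
    V=np.linalg.inv(c["view"]);o=V[:3,3];d=unproj(c,u,v,1.)-o
    return o+d*(h-o[2])/d[2]
def save(c,f): cv2.imwrite("pics/"+f,c["img"][:,:,::-1])
E
python3 - <<'E'
from h import *
for n in("scene","top"):
    c=cam(n);save(c,n+"0.png");np.savez(n+"0.npz",**c);print(n,[k for k in c],np.linalg.inv(c["view"]).round(3).tolist(),c["fx"])
s=manip.state();print(s["t"],s["position"],s["tcp_rot"],s["width"],s["force"],manip.grip_depth)
E
```

```text
scene ['img', 'z_map', 'fx', 'fy', 'cx', 'cy', 'view'] [[0.765, -0.504, 0.402, 0.935], [0.644, 0.581, -0.498, -0.54], [0.017, 0.639, 0.769, 0.719], [0.0, 0.0, 0.0, 1.0]] 484.97068049939105
top ['img', 'z_map', 'fx', 'fy', 'cx', 'cy', 'view'] [[-0.025, 0.993, -0.114, 0.466], [-1.0, -0.026, -0.006, -0.117], [-0.009, 0.114, 0.993, 1.059], [0.0, 0.0, 0.0, 1.0]] 452.2687641450419
0.1 [ 0.23210769 -0.57972442  0.20159679] [-6.89475988e-04  9.81933059e-01  1.89227318e-01 -1.19493459e-04] 0.08764510114034785 [ 0.65137338 -0.58544018  0.20504612] 0.0187
```

View pics/top0.png

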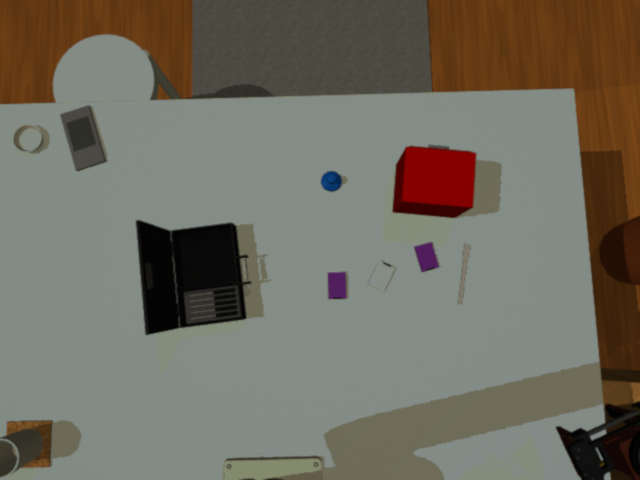

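View pics/scene0.png

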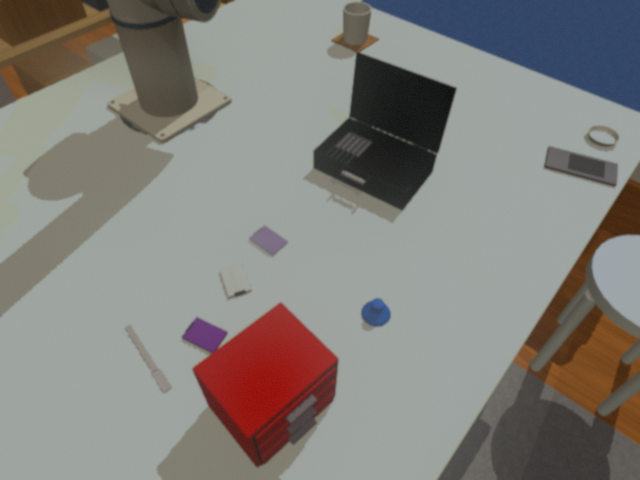

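Top view: the candidates are the silver slab at (381,275), purple look-alikes at (337,285) and (427,257), and a grey phone at (84,138). I choose the silver one at (381,275). The case is at about (210,275), with its lid to the left and the empty bay in the upper part. The latch is at (245,270), the suction cup at (331,181), the drawers at (435,182) and the spudger at (464,273).

```bash
python3 - <<'E'
from h import *
c=dict(np.load("top0.npz"))
im=c["img"][:,:,::-1]
a=cv2.resize(im[250:300,350:412],None,fx=6,fy=6,interpolation=cv2.INTER_CUBIC)
b=cv2.resize(im[215:340,130:275],None,fx=4,fy=4,interpolation=cv2.INTER_CUBIC)
cv2.imwrite("pics/crop1.png",a)
cv2.imwrite("pics/crop2.png",np.clip(b.astype(float)*1.8+15,0,255))
E
```

```text
[ WARN:0@0.473] global loadsave.cpp:1063 imwrite_ Unsupported depth image for selected encoder is fallbacked to CV_8U.
```

View pics/crop1.png

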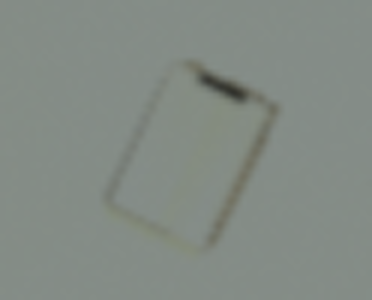

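View pics/crop2.png

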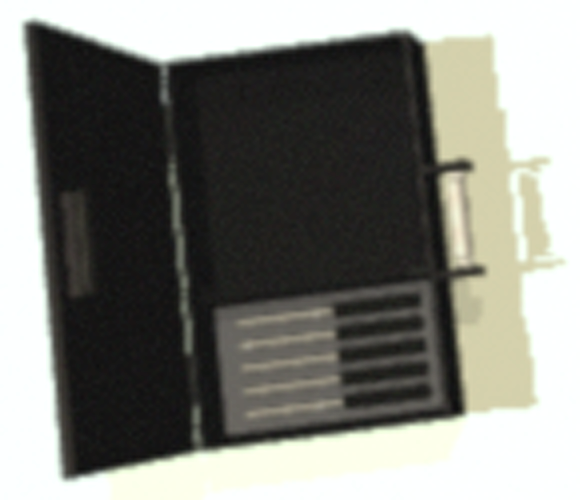

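Crop 1 shows the silver slab with its dark terminal. Its corners are at crop pixels (180,62), (278,106), (208,250) and (108,205), which gives a centre near (381.8,275.5). In crop 2 the case rim corners are (163,63), (413,35), (462,412) and (200,445), with the roller at (458,220) and the drivers at the lower part.

```bash
python3 - <<'E'
from h import *
c=dict(np.load("top0.npz"))
B=np.array([ray(c,x/6-.42+350,y/6-.42+250,.007) for x,y in[(180,62),(278,106),(208,250),(108,205)]])
print(B.round(4),B.mean(0));
for i in range(4):
  d=B[(i+1)%4]-B[i];print(np.hypot(*d[:2]).round(4),np.degrees(np.arctan2(d[1],d[0])).round(1))
C=np.array([ray(c,x/4-.4+130,y/4-.4+215,.05) for x,y in[(163,63),(413,35),(462,412),(200,445)]])
print(C.round(4),C.mean(0))
for i in range(4):
  d=C[(i+1)%4]-C[i];print(np.hypot(*d[:2]).round(4),np.degrees(np.arctan2(d[1],d[0])).round(1))
for u,v in [(381,276),(205,250),(180,290),(140,270),(435,182),(244,280),(360,300)]: print(u,v,unproj(c,u,v).round(4))
# lid free edge and roller in world
for x,y in[(30,25),(66,475),(458,220)]: print(unproj(c,x/4+130,y/4+215).round(4))
# other objs
s=dict(np.load("scene0.npz"))
for u,v in [(236,282),(248,293),(230,268),(345,177),(376,300)]: print('s',unproj(s,u,v).round(4))
E
```

```text
[[ 0.5457 -0.256   0.007 ]
 [ 0.5277 -0.2932  0.007 ]
 [ 0.4729 -0.2638  0.007 ]
 [ 0.4911 -0.226   0.007 ]] [ 0.50937075 -0.25976995  0.007     ]
0.0414 -115.9
0.0622 151.8
0.042 64.3
0.0623 -28.8
[[0.6215 0.2191 0.05  ]
 [0.6338 0.0776 0.05  ]
 [0.4225 0.0513 0.05  ]
 [0.4081 0.196  0.05  ]] [0.52146732 0.13600115 0.05      ]
0.142 -85.0
0.2129 -172.9
0.1455 95.7
0.2147 6.2
381 276 [ 0.5084 -0.2581  0.0045]
205 250 [0.5797 0.1521 0.0045]
180 290 [0.487  0.1996 0.0381]
140 270 [0.5234 0.2254 0.2018]
435 182 [ 0.6967 -0.3621  0.1314]
244 280 [ 0.5074  0.0621 -0.0029]
360 300 [ 0.4542 -0.2076  0.0019]
[0.6177 0.2326 0.2007]
[0.4034 0.2123 0.1978]
[0.5278 0.0523 0.0478]
s [ 0.5154 -0.2618  0.0078]
s [ 0.5443 -0.2616  0.0014]
s [ 0.4858 -0.2484  0.009 ]
s [0.499  0.0667 0.0164]
s [ 0.7328 -0.1466  0.0355]
```

```bash
cat >> h.py <<'E'
from scipy.spatial.transform import Rotation as R
def go(p,ya):
    "increment (mm, rad) from the present pose to TCP p, tool down, tool y at ya degrees"
    s=manip.state();r=R.from_quat(np.roll(s["tcp_rot"],-1))
    a=np.radians(ya);y=np.array([np.cos(a),np.sin(a),0]);z=np.array([0,0,-1.]);x=np.cross(y,z)
    t=R.from_matrix(np.c_[x,y,z])
    print("t",s["t"],"pos",s["position"].round(4),"F",s["force"].round(1),"w",round(s["width"],4),"q",s["joint_positions"].round(2))
    print("inc",(r.inv().apply(np.array(p)-s["position"])*1000).round(1),(r.inv()*t).as_rotvec().round(3))
E
python3 -c "
from h import *
go((.509,-.2595,.1),62.3)"
```

```text
t 0.1 pos [ 0.2321 -0.5797  0.2016] F [ 0.7 -0.6  0.2] w 0.0876 q [-1.21  0.42  1.63 -0.    1.09 -0.02]
inc [ 376.1 -194.3  101.9] [-1.000e-03 -2.000e-03 -2.277e+00]
```

Emit:
arm_command:
  increments:
    - [0.2,376,-194,102,0,0,-1.2]
    - [0.2,376,-194,102,0,0,-1.2]
    - [0.2,376,-194,102,0,0,-1.2]
    - [0.2,376,-194,102,0,0,-1.2]
    - [0.2,376,-194,102,0,0,-1.2]
    - [0.2,376,-194,102,0,0,-1.2]
    - [0.2,376,-194,102,0,0,-1.2]
    - [0.2,376,-194,102,0,0,-1.2]
    - [0.2,376,-194,102,0,0,-1.2]
    - [0.2,376,-194,102,0,0,-1.2]

```text
t: 0.93
position: [0.4983, -0.2722, 0.104]
tcp_rot: [-0.0, 0.701, 0.713, -0.0]
force: [0.4, -0.9, -0.8]
width: 0.07
grasp_force: 0.0
```

```bash
python3 -c "
from h import *
go((.509,-.2595,.1),62.3)"
```

```text
t 0.9333 pos [ 0.4983 -0.2722  0.104 ] F [ 0.4 -0.9 -0.8] w 0.07 q [-0.52  0.47  1.82 -0.    0.85 -0.54]
inc [12.5 11.   4. ] [-0.    -0.    -1.071]
```

Emit:
arm_command:
  increments:
    - [0.2,0,0,0,0,0,-1.077]
    - [0.2,0,0,0,0,0,-1.077]
    - [0.2,0,0,0,0,0,-1.077]
    - [0.2,0,0,0,0,0,-1.077]
    - [0.2,0,0,0,0,0,-1.077]
    - [0.2,0,0,0,0,0,-1.077]
    - [0.2,0,0,0,0,0,-1.077]
    - [0.2,0,0,0,0,0,-1.077]
    - [0.2,0,0,0,0,0,-1.077]
    - [0.2,0,0,0,0,0,-1.077]

```text
t: 1.77
position: [0.4972, -0.2738, 0.1043]
tcp_rot: [-0.0, 0.238, 0.971, 0.0]
force: [1.2, -0.5, 0.4]
width: 0.0704
grasp_force: 0.0
```

```bash
python3 -c "
from h import *
c=cam('scene')
cv2.imwrite('pics/pre.png',cv2.resize(c['img'][180:360,150:350,::-1],None,fx=3,fy=3))
go((.509,-.2595,.003),62.3)"
```

```text
t 1.8167 pos [ 0.4972 -0.2738  0.1043] F [ 0.1  0.3 -0.2] w 0.07 q [-0.52  0.47  1.82  0.    0.85 -1.61]
inc [ -3.8  18.2 101.3] [ 0.    -0.001 -0.002]
```

View pics/pre.png

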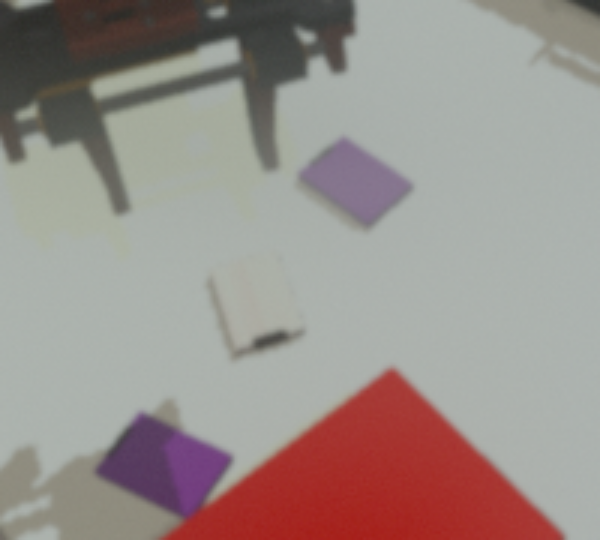

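The view shows the fingers over the work surface and the silver slab near (255,305) in the crop. The purple pieces are clear of the grasp.

Emit:
arm_command:
  increments:
    - [0.2,-4,18,20,0,0,0]
    - [0.2,-4,18,50,0,0,0]
    - [0.2,-4,18,75,0,0,0]
    - [0.2,-4,18,90,0,0,0]
    - [0.2,-4,18,97,0,0,0]
    - [0.2,-4,18,101,0,0,0]
    - [0.2,-4,18,101.5,0,0,0]
    - [0.2,-4,18,101.5,0,0,0]
    - [0.2,-4,18,101.5,0,0,0]

```text
t: 2.57
position: [0.5101, -0.2604, 0.0042]
tcp_rot: [0.001, 0.24, 0.971, -0.0]
force: [0.1, 0.3, 0.5]
width: 0.0703
grasp_force: 0.0
```

```bash
python3 -c "
from h import *
c=cam('scene')
cv2.imwrite('pics/pre2.png',cv2.resize(c['img'][200:340,170:320,::-1],None,fx=4,fy=4))
go((.509,-.2595,.002),62.3)"
```

```text
t 2.6167 pos [ 0.5101 -0.2604  0.0042] F [0.5 0.4 0.4] w 0.0702 q [-0.49  0.64  1.84  0.    0.66 -1.58]
inc [1.4 0.2 2.2] [-0.     0.002 -0.001]
```

View pics/pre2.png

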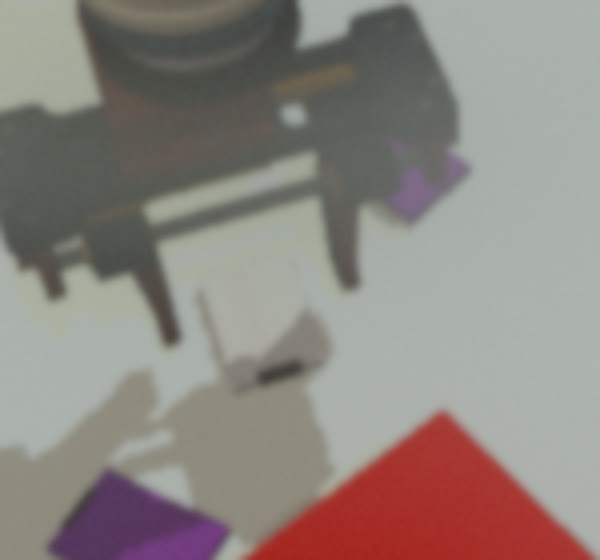

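The fingertips, at (172,340) and (350,285), straddle the slab, whose centre is near (265,318). I lower 2 mm and grip.

Emit:
arm_command:
  increments:
    - [0.2,0,0,2,0,0,0]
    - [0.2,0,0,2,0,0,0]
    - [0.6,0,0,2,0,0,0]
    - [0.6,0,0,2,0,0,0]
    - [0.6,0,0,2,0,0,0]
    - [0.6,0,0,2,0,0,0]
    - [0.6,0,0,2,0,0,0]
    - [0.6,0,0,2,0,0,0]
  squeeze: 15

```text
t: 3.28
position: [0.5094, -0.2599, 0.0011]
tcp_rot: [-0.0, 0.24, 0.971, 0.0]
force: [-0.4, 0.7, -1.1]
width: 0.0361
grasp_force: 0.0
```

```bash
python3 -c "
from h import *
c=cam('scene')
cv2.imwrite('pics/g1.png',cv2.resize(c['img'][220:320,190:310,::-1],None,fx=5,fy=5))
s=manip.state();print(s['width'],s['grasp_force'],s['force'])
"
```

```text
0.03533346435613593 0.0 [-0.8610191  -0.53472256 -0.27151886]
```

View pics/g1.png

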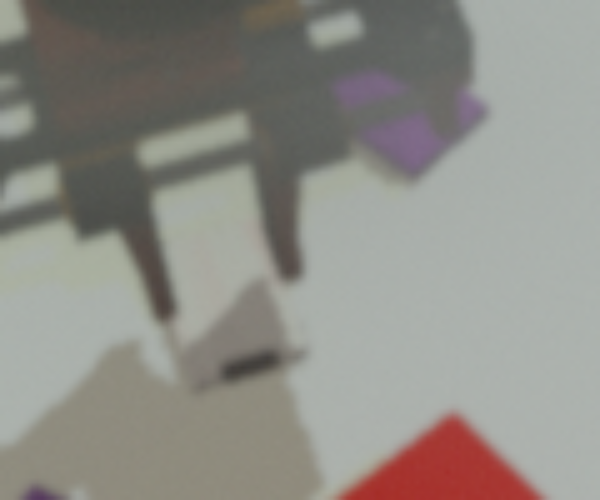

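The fingers are closed to 35 mm, and the tips at (165,318) and (292,278) sit over the slab edges. The tips evidently retract as the fingers open. I raise, reopen to about 50 mm and measure tip height.

Emit:
arm_command:
  increments:
    - [0.6,0,0,-6,0,0,0]
    - [0.43,0,0,-6,0,0,0]
    - [0.43,0,0,-6,0,0,0]
    - [0.43,0,0,-6,0,0,0]
    - [0.43,0,0,-6,0,0,0]

```text
t: 3.75
position: [0.5094, -0.2599, 0.0072]
tcp_rot: [0.0, 0.24, 0.971, -0.0]
force: [0.0, 0.2, -0.7]
width: 0.0498
grasp_force: 0.0
```

```bash
python3 -c "
from h import *
c=cam('scene')
go((.509,-.2595,.002),62.3)
print(c['z_map'].shape,c['z_map'][300,300])
P={}
for v in range(245,300):
  for u in range(205,270):
    p=unproj(c,u,v)
    if .005<p[2]<.05: P[u,v]=p
# gripper points: dark pixels
Q=np.array([[u,v,*p] for (u,v),p in P.items() if c['img'][v,u].sum()<300])
s=manip.state();r=R.from_quat(np.roll(s['tcp_rot'],-1)).inv().apply(Q[:,2:]-s['position'])*1000
for sg in(-1,1):
  m=(np.sign(r[:,1])==sg)
  i=np.where(m)[0][np.argsort(-r[m,2])][:6]
  print(np.c_[Q[i,:2],r[i],Q[i,4]*1000].round(1))
# battery points
b=[(u,v) for v in range(255,310) for u in range(205,270) if .0045<unproj(c,u,v)[2]<.012 and c['img'][v,u].sum()>400]
X=np.array([unproj(c,u,v) for u,v in b]);print(len(X),cv2.minAreaRect((X[:,:2]*1000).astype(np.float32)))
"
```

```text
t 3.8 pos [ 0.5094 -0.2599  0.0071] F [ 1.1 -0.6 -0. ] w 0.0499 q [-0.49  0.63  1.84 -0.    0.67 -1.58]
inc [0.5 0.2 5.1] [-0.  0. -0.]
(480, 640) 0.842389
[[ 2.34e+02  2.95e+02 -2.93e+01 -9.20e+00  1.90e+00  5.20e+00]
 [ 2.38e+02  2.94e+02 -3.01e+01 -2.30e+00  1.60e+00  5.50e+00]
 [ 2.38e+02  2.92e+02 -2.64e+01 -1.20e+00  1.10e+00  6.00e+00]
 [ 2.39e+02  2.93e+02 -2.92e+01 -2.00e-01  9.00e-01  6.20e+00]
 [ 2.34e+02  2.94e+02 -2.83e+01 -8.80e+00  4.00e-01  6.70e+00]
 [ 2.35e+02  2.94e+02 -2.90e+01 -7.20e+00  3.00e-01  6.80e+00]]
[[245.  291.  -28.5  10.7   1.7   5.5]
 [240.  293.  -29.8   1.4   1.    6.2]
 [240.  291.  -25.9   2.6   0.9   6.2]
 [244.  292.  -30.5   8.4   0.8   6.4]
 [243.  292.  -29.9   6.8   0.7   6.4]
 [242.  290.  -25.5   6.3   0.3   6.8]]
484 ((508.6959533691406, -258.46484375), (41.90935134887695, 63.84737777709961), 61.91056442260742)
```

```bash
python3 -c "
from h import *
c=cam('scene')
s=manip.state();r0=R.from_quat(np.roll(s['tcp_rot'],-1)).inv()
L=[]
for v in range(230,300):
  for u in range(200,270):
    p=unproj(c,u,v);q=r0.apply(p-s['position'])*1000
    if abs(q[0])<18 and 15<abs(q[1])<50 and q[2]>-45 and c['img'][v,u].sum()<330 : L.append([u,v,*q])
L=np.array(L)
for sg in(-1,1):
  m=L[np.sign(L[:,3])==sg];print(len(m));print(m[np.argsort(-m[:,4])][:8].round(1))
"
```

```text
39
[[220.  281.   -9.7 -25.3 -22.6]
 [218.  282.  -11.  -29.  -23.4]
 [217.  282.  -10.7 -30.5 -23.8]
 [219.  282.  -12.7 -27.4 -24.9]
 [219.  281.  -10.8 -26.9 -25. ]
 [220.  280.   -9.7 -24.8 -25.5]
 [218.  281.  -12.  -28.6 -27.6]
 [219.  280.  -11.2 -26.5 -28.4]]
37
[[252.  270.  -10.4  31.7 -26.7]
 [252.  271.  -12.7  31.  -27.1]
 [249.  270.   -9.   26.8 -27.4]
 [251.  271.  -12.3  29.4 -27.4]
 [253.  270.  -11.6  33.2 -27.5]
 [251.  270.  -11.3  29.8 -28.7]
 [250.  270.  -10.7  28.2 -28.8]
 [252.  269.  -10.9  31.9 -30.2]]
```

Emit:
arm_command:
  increments:
    - [0.43,0,1,2,0,0,0]
    - [0.43,0,1,4,0,0,0]
    - [0.43,0,1,6,0,0,0]
    - [0.43,0,1,6,0,0,0]

```text
t: 4.18
position: [0.5095, -0.2588, 0.0006]
tcp_rot: [-0.0, 0.24, 0.971, 0.0]
force: [0.2, -0.2, 0.0]
width: 0.05
grasp_force: 0.0
```

Emit:
arm_command:
  increments:
    - [0.43,0,0,1,0,0,0]
    - [0.43,0,0,2,0,0,0]
    - [0.43,0,0,2,0,0,0]

```text
t: 4.43
position: [0.5097, -0.259, -0.0011]
tcp_rot: [-0.0, 0.24, 0.971, 0.0]
force: [-0.0, -0.5, -0.1]
width: 0.0498
grasp_force: 0.0
```

```bash
python3 -c "
from h import *
c=cam('scene')
cv2.imwrite('pics/g2.png',cv2.resize(c['img'][225:315,195:305,::-1],None,fx=6,fy=6,interpolation=2))
go((.509,-.2595,.002),62.3)
"
```

```text
t 4.4833 pos [ 0.5098 -0.259  -0.001 ] F [ 0.7  0.1 -0.1] w 0.0496 q [-0.49  0.65  1.84 -0.    0.65 -1.58]
inc [ 0.4 -0.8 -3. ] [-0. -0. -0.]
```

View pics/g2.png

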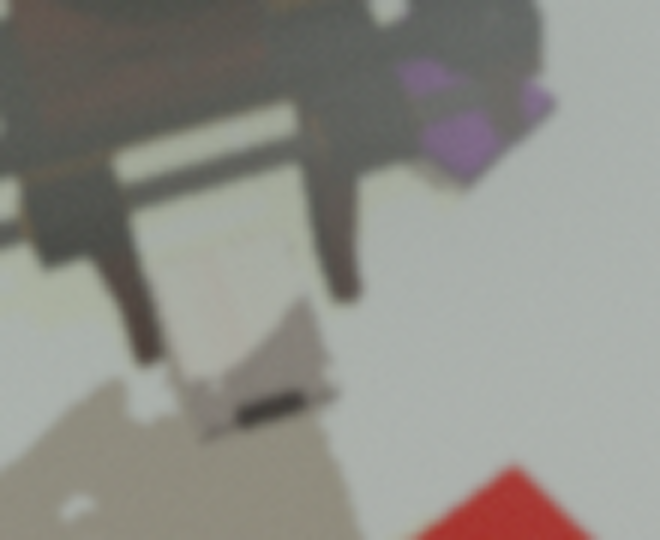

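The tips at crop (148,360) and (345,298) flank the slab and are still above the table. I continue the guarded descent.

Emit:
arm_command:
  increments:
    - [0.43,0,0,1,0,0,0]
    - [0.43,0,0,2,0,0,0]
    - [0.43,0,0,3,0,0,0]
    - [0.43,0,0,3,0,0,0]

```text
t: 4.82
position: [0.5097, -0.259, -0.0041]
tcp_rot: [-0.0, 0.24, 0.971, 0.0]
force: [-0.4, 0.1, -0.2]
width: 0.0499
grasp_force: 0.0
```

Emit:
arm_command:
  increments:
    - [0.43,0,0,1,0,0,0]
    - [0.43,0,0,2,0,0,0]
    - [0.43,0,0,2,0,0,0]

```text
t: 5.07
position: [0.5097, -0.259, -0.0061]
tcp_rot: [-0.0, 0.24, 0.971, 0.0]
force: [0.0, -0.6, -0.6]
width: 0.0503
grasp_force: 0.0
```

```bash
python3 -c "
from h import *
c=cam('top')
s=manip.state();go((.509,-.2595,.002),62.3)
r0=R.from_quat(np.roll(s['tcp_rot'],-1)).inv()
for n in('scene',):
  c=cam(n);L=[]
  for v in range(235,300):
    for u in range(200,270):
      p=unproj(c,u,v);q=r0.apply(p-s['position'])*1000
      if abs(q[0])<18 and 18<abs(q[1])<50 and q[2]>-45 and c['img'][v,u].sum()<330 : L.append([u,v,*q])
  L=np.array(L)
  for sg in(-1,1):
    m=L[np.sign(L[:,3])==sg];print(m[np.argsort(-m[:,4])][:4].round(1))
"
```

```text
t 5.1167 pos [ 0.5098 -0.259  -0.006 ] F [-0.3 -1.1  0.6] w 0.0498 q [-0.49  0.66  1.84 -0.    0.64 -1.58]
inc [ 0.4 -0.8 -8. ] [-0. -0. -0.]
[[222.  283.    6.7 -22.9  -5.4]
 [221.  279.   14.2 -22.5  -7.5]
 [221.  286.  -11.2 -26.8 -22.8]
 [222.  285.  -10.8 -24.7 -24.3]]
[[252.  276.  -10.2  29.1 -22.3]
 [253.  276.  -12.4  30.4 -24.5]
 [254.  275.  -11.7  32.6 -25.6]
 [251.  275.  -10.1  27.6 -26. ]]
```

Emit:
arm_command:
  increments:
    - [0.43,0,-0.5,1,0,0,0]
    - [0.43,0,-0.5,2,0,0,0]
    - [0.43,0,-0.5,3,0,0,0]
    - [0.43,0,-0.5,3,0,0,0]

```text
t: 5.5
position: [0.5095, -0.2594, -0.0091]
tcp_rot: [-0.0, 0.24, 0.971, 0.0]
force: [-0.4, 0.9, -0.5]
width: 0.0498
grasp_force: 0.0
```

Emit:
arm_command:
  increments:
    - [0.43,0,0,1,0,0,0]
    - [0.43,0,0,2,0,0,0]
    - [0.43,0,0,2,0,0,0]

```text
t: 5.75
position: [0.5095, -0.2594, -0.0111]
tcp_rot: [-0.0, 0.24, 0.971, 0.0]
force: [0.2, 0.8, -0.4]
width: 0.0501
grasp_force: 0.0
```

Emit:
arm_command:
  increments:
    - [0.43,0,0,1,0,0,0]
    - [0.43,0,0,1.5,0,0,0]
    - [0.43,0,0,1.5,0,0,0]

```text
t: 6.0
position: [0.5095, -0.2595, -0.0125]
tcp_rot: [-0.0, 0.24, 0.971, 0.0]
force: [-0.6, -0.2, -0.8]
width: 0.05
grasp_force: 0.0
```

Emit:
arm_command:
  increments:
    - [0.43,0,0,1,0,0,0]
    - [0.43,0,0,1.5,0,0,0]
    - [0.43,0,0,1.5,0,0,0]

```text
t: 6.25
position: [0.5096, -0.2594, -0.014]
tcp_rot: [-0.0, 0.24, 0.971, 0.0]
force: [0.4, 1.0, -0.4]
width: 0.0503
grasp_force: 0.0
```

Emit:
arm_command:
  increments:
    - [0.43,0,0,1,0,0,0]
    - [0.43,0,0,1.5,0,0,0]
    - [0.43,0,0,1.5,0,0,0]

```text
t: 6.5
position: [0.5095, -0.2594, -0.0155]
tcp_rot: [-0.0, 0.24, 0.971, 0.0]
force: [0.3, -0.1, 0.3]
width: 0.0502
grasp_force: 0.0
```

```bash
python3 -c "
from h import *
s=manip.state();print(s['position'],s['force'])
r0=R.from_quat(np.roll(s['tcp_rot'],-1)).inv()
c=cam('scene');L=[]
for v in range(235,305):
    for u in range(200,270):
      p=unproj(c,u,v);q=r0.apply(p-s['position'])*1000
      if abs(q[0])<18 and 18<abs(q[1])<50 and q[2]>-45 and c['img'][v,u].sum()<330 : L.append([u,v,*q,p[2]*1000])
L=np.array(L)
for sg in(-1,1):
    m=L[np.sign(L[:,3])==sg];print(m[np.argsort(-m[:,4])][:5].round(1))
"
```

```text
[ 0.50953683 -0.25944633 -0.01549937] [ 0.25797073 -0.09447104  0.29438724]
[[221.  280.   15.7 -22.3 -12.   -3.5]
 [217.  287.    2.6 -32.7 -13.6  -1.9]
 [222.  284.    4.6 -23.  -14.9  -0.6]
 [220.  290.  -10.4 -29.6 -20.6   5.1]
 [221.  290.  -11.6 -28.  -21.4   5.9]]
[[ 2.49e+02  2.76e+02  2.80e+00  2.63e+01 -1.62e+01  7.00e-01]
 [ 2.51e+02  2.79e+02 -8.30e+00  2.72e+01 -2.13e+01  5.80e+00]
 [ 2.50e+02  2.78e+02 -5.90e+00  2.61e+01 -2.17e+01  6.20e+00]
 [ 2.53e+02  2.79e+02 -1.01e+01  3.04e+01 -2.20e+01  6.50e+00]
 [ 2.49e+02  2.75e+02 -1.00e-01  2.62e+01 -2.32e+01  7.70e+00]]
```

Emit:
arm_command:
  increments:
    - [0.43,0,0,1,0,0,0]
    - [0.43,0,0,1.5,0,0,0]
    - [0.5,0,0,1.5,0,0,0]
    - [0.6,0,0,1.5,0,0,0]
    - [0.6,0,0,1.5,0,0,0]
    - [0.6,0,0,1.5,0,0,0]
    - [0.6,0,0,1.5,0,0,0]
  squeeze: 12

```text
t: 7.13
position: [0.5096, -0.2595, -0.0169]
tcp_rot: [0.0, 0.24, 0.971, -0.0]
force: [0.2, -0.3, -0.3]
width: 0.0415
grasp_force: 12.0
```

Emit:
arm_command:
  increments:
    - [0.6,0,0,-15,0,0,0]
    - [0.6,0,0,-40,0,0,0]
    - [0.6,0,0,-70,0,0,0]
    - [0.6,0,0,-100,0,0,0]
    - [0.6,0,0,-115,0,0,0]
    - [0.6,0,0,-120,0,0,0]
    - [0.6,0,0,-120,0,0,0]

```text
t: 7.72
position: [0.5104, -0.2599, 0.1044]
tcp_rot: [0.001, 0.24, 0.971, -0.0]
force: [0.8, -0.1, -0.1]
width: 0.0418
grasp_force: 12.0
```

```bash
python3 -c "
from h import *
go((.5618,.1402,.1),6)
c=cam('scene');im=c['img']
# battery height under gripper: bright pixels within expected area
X=np.array([p for v in range(180,300) for u in range(180,300) for p in [unproj(c,u,v)] if .085<p[2]<.14 and im[v,u].sum()>350 and np.hypot(p[0]-.509,p[1]+.26)<.05])
print(len(X),X.mean(0) if len(X) else '', np.percentile(X[:,2],[10,50,90]) if len(X) else '')
# case refine: rim points in the top view
t=cam('top');V=[]
for v in range(215,345):
  for u in range(165,255):
    p=unproj(t,u,v)
    if .04<p[2]<.056: V.append(p)
V=np.array(V);print(len(V),cv2.minAreaRect((V[:,:2]*1000).astype(np.float32)))
"
```

```text
t 7.7167 pos [ 0.5104 -0.2599  0.1044] F [ 0.8 -0.1 -0.1] w 0.0418 q [-0.49  0.48  1.81  0.    0.85 -1.58]
inc [140.6 378.1   4. ] [0.001 0.003 0.982]
835 [ 0.51195437 -0.25938373  0.12793479] [0.12637072 0.12809106 0.12941679]
1034 ((522.5097045898438, 126.10710906982422), (220.00494384765625, 167.14190673828125), 6.003842353820801)
```

Emit:
arm_command:
  increments:
    - [0.6,141,378,0,0,0,0.982]
    - [0.6,141,378,0,0,0,0.982]
    - [0.6,141,378,0,0,0,0.982]
    - [0.6,141,378,0,0,0,0.982]
    - [0.6,141,378,0,0,0,0.982]
    - [0.6,141,378,0,0,0,0.982]
    - [0.6,141,378,0,0,0,0.982]
    - [0.6,141,378,0,0,0,0.982]
    - [0.6,141,378,0,0,0,0.982]
    - [0.6,141,378,0,0,0,0.982]

```text
t: 8.65
position: [0.5575, 0.128, 0.1012]
tcp_rot: [-0.001, 0.671, 0.742, -0.001]
force: [1.0, -0.8, 0.3]
width: 0.0414
grasp_force: 12.0
```

```bash
python3 -c "
from h import *
go((.5618,.1402,.02),6)"
```

```text
t 8.65 pos [0.5575 0.128  0.1012] F [ 1.  -0.8  0.3] w 0.0414 q [ 0.2   0.48  1.81 -0.    0.85  0.1 ]
inc [11.8  5.7 81.1] [-0.003  0.    -0.004]
```

Emit:
arm_command:
  increments:
    - [0.6,0,0,0,0,0,0]
    - [0.6,0,0,0,0,0,0]

```text
t: 8.82
position: [0.5577, 0.1282, 0.1013]
tcp_rot: [-0.001, 0.667, 0.745, -0.001]
force: [-0.3, -0.0, -0.5]
width: 0.0417
grasp_force: 12.0
```

```bash
python3 -c "
from h import *
go((.5618,.1402,-.008),6)
t=cam('top')
# lid angle
L=[]
for v in range(215,345):
  for u in range(120,185):
    p=unproj(t,u,v)
    if .07<p[2]<.21 and p[1]>.17: L.append(p)
x=np.array([-.1045,.9945]);L=np.array(L);xc=(L[:,:2]-[.5215,.136])@x-.07
m=(L[:,2]>.1)
print(len(L),np.median(np.arctan2(L[m,2]-.05,-xc[m])),xc.min(),xc.max(),L[:,2].max())
"
```

```text
t 8.8167 pos [0.5577 0.1282 0.1013] F [-0.3 -0.  -0.5] w 0.0417 q [ 0.21  0.48  1.81 -0.    0.85  0.1 ]
inc [ 11.5   5.6 109.2] [-0.003  0.     0.005]
94 1.6239479115858915 -0.006809943654564346 0.01973110708854528 0.20648726792211358
```

Emit:
arm_command:
  increments:
    - [0.6,11.5,5.5,10,0,0,0]
    - [0.6,11.5,5.5,35,0,0,0]
    - [0.6,11.5,5.5,65,0,0,0]
    - [0.6,11.5,5.5,88,0,0,0]
    - [0.6,11.5,5.5,100,0,0,0]
    - [0.6,11.5,5.5,107,0,0,0]
    - [0.6,11.5,5.5,110,0,0,0]
    - [0.6,11.5,5.5,110,0,0,0]
    - [0.6,11.5,5.5,110,0,0,0]

```text
t: 9.62
position: [0.5639, 0.1383, -0.0061]
tcp_rot: [0.0, 0.669, 0.743, 0.001]
force: [0.4, -0.6, -0.5]
width: 0.0419
grasp_force: 12.0
```

Emit:
arm_command:
  increments:
    - [0.6,0,0,1,0,0,0]
    - [0.6,0,0,2,0,0,0]
    - [0.6,0,0,2,0,0,0]

```text
t: 9.87
position: [0.5636, 0.1385, -0.0082]
tcp_rot: [0.0, 0.669, 0.743, 0.001]
force: [-0.2, 0.1, 0.0]
width: 0.0418
grasp_force: 12.0
```

Emit:
arm_command:
  increments:
    - [0.6,0,0,1,0,0,0]
    - [0.6,0,0,1,0,0,0]

```text
t: 10.03
position: [0.5632, 0.1384, -0.0097]
tcp_rot: [0.0, 0.669, 0.743, 0.0]
force: [-0.5, -0.3, 0.2]
width: 0.0417
grasp_force: 12.0
```

Continue to contact (expected near z = -0.013).

Emit:
arm_command:
  increments:
    - [0.6,0,0,1,0,0,0]
    - [0.6,0,0,1.5,0,0,0]
    - [0.6,0,0,1.5,0,0,0]

```text
t: 10.28
position: [0.563, 0.1384, -0.0115]
tcp_rot: [-0.0, 0.669, 0.743, -0.0]
force: [0.2, -0.3, -1.2]
width: 0.0418
grasp_force: 12.0
```

Emit:
arm_command:
  increments:
    - [0.6,0,0,1,0,0,0]
    - [0.6,0,0,1,0,0,0]
    - [0.6,0,0,1,0,0,0]

```text
t: 10.53
position: [0.5631, 0.1383, -0.0125]
tcp_rot: [-0.0, 0.669, 0.743, -0.0]
force: [-0.7, -0.2, 0.1]
width: 0.0418
grasp_force: 12.0
```

Emit:
arm_command:
  increments:
    - [0.6,0,0,0.5,0,0,0]
    - [0.6,0,0,0.5,0,0,0]
    - [0.6,0,0,0.5,0,0,0]

```text
t: 10.78
position: [0.5631, 0.1383, -0.0129]
tcp_rot: [-0.0, 0.669, 0.743, -0.0]
force: [0.4, -0.0, 0.1]
width: 0.0415
grasp_force: 12.0
```

Emit:
arm_command:
  increments:
    - [0.6,0,0,0.5,0,0,0]
    - [0.6,0,0,0.5,0,0,0]
    - [0.6,0,0,0.5,0,0,0]

```text
t: 11.03
position: [0.5631, 0.1383, -0.013]
tcp_rot: [0.0, 0.669, 0.743, 0.0]
force: [-2.3, -0.2, 4.7]
width: 0.0419
grasp_force: 12.0
```

Emit:
arm_command:
  increments:
    - [0.6,0,0,0.5,0,0,0]
    - [0.6,0,0,0.5,0,0,0]
    - [0.6,0,0,0.5,0,0,0]

```text
t: 11.28
position: [0.5632, 0.1384, -0.013]
tcp_rot: [0.0, 0.669, 0.743, 0.0]
force: [-3.4, -0.5, 10.0]
width: 0.0414
grasp_force: 12.0
```

Emit:
arm_command:
  increments:
    - [0.6,0,0,-0.8,0,0,0]
    - [0.5,0,0,-0.8,0,0,0]
    - [0.35,0,0,-0.8,0,0,0]
    - [0.35,0,0,-0.8,0,0,0]
    - [0.35,0,0,-0.8,0,0,0]
    - [0.35,0,0,-5,0,0,0]
    - [0.35,0,0,-20,0,0,0]
    - [0.35,0,0,-50,0,0,0]
    - [0.35,0,0,-85,0,0,0]
    - [0.35,0,0,-110,0,0,0]

```text
t: 12.12
position: [0.5636, 0.1384, 0.0984]
tcp_rot: [0.0, 0.669, 0.743, 0.0]
force: [0.4, -0.8, -0.6]
width: 0.0569
grasp_force: 0.0
```

```bash
python3 -c "
from h import *
x=np.array([-.1045,.9945,0]);
go((.5215,.136,.235),6)
c=cam('scene');im=c['img']
cv2.imwrite('pics/bay.png',cv2.resize(im[40:220,290:470,::-1],None,fx=3.3,fy=3.3))
"
```

```text
t 12.1167 pos [0.5636 0.1384 0.0984] F [ 0.4 -0.8 -0.6] w 0.0569 q [0.22 0.5  1.8  0.   0.85 0.12]
inc [   2.   -41.9 -136.6] [ 0.001 -0.     0.   ]
```

View pics/bay.png

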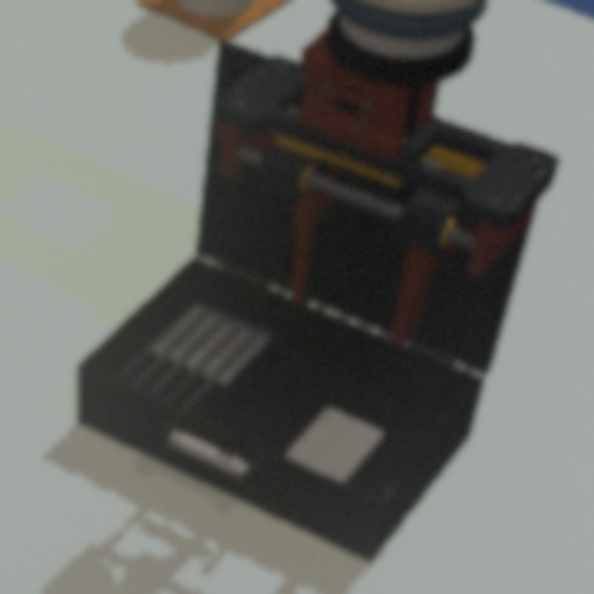

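The battery lies flat in the empty bay at crop (335,443), clear of the divider and the drivers. Next I shut the fingers, rise and pass over the lid.

Emit:
arm_command:
  increments:
    - [1,0,-20,-40,0,0,0]
    - [1,0,-42,-80,0,0,0]
    - [1,0,-42,-120,0,0,0]
    - [1,0,-42,-155,0,0,0]
    - [1,0,-42,-165,0,0,0]
    - [1,30,-42,-165,0,0,0]
    - [1,65,-42,-165,0,0,0]
    - [1,100,-42,-165,0,0,0]
    - [1,117,-42,-165,0,0,0]
    - [1,117,-42,-165,0,0,0]

```text
t: 13.0
position: [0.5085, 0.2532, 0.2606]
tcp_rot: [-0.0, 0.668, 0.744, 0.0]
force: [0.0, -0.3, -0.5]
width: 0.0008
grasp_force: 0.0
```

```bash
cat >> h.py <<'E'
CO=np.array([.5215,.1358,0]);CX=np.array([-.1045,.9945,0]);CY=np.array([-.9945,-.1045,0])
def incase(P): 
    d=np.atleast_2d(P)-CO; return np.c_[d@CX,d@CY,d[:,2]]*1000
E
python3 -c "
from h import *
s=manip.state();print(s['t'],incase(s['position']).round(1),s['force'].round(1),s['width'],s['joint_positions'].round(2))
c=cam('scene');g=[]
for v in range(0,160):
  for u in range(300,500):
    if c['z_map'][v,u]>0:
      p=unproj(c,u,v);q=incase(p)[0]
      if 85<q[0]<150 and abs(q[1])<40 and q[2]>150: g.append([u,v,*q])
g=np.array(g);print(len(g))
if len(g): print(g[np.argsort(g[:,4])][:8].round(1))
L=np.array([incase(unproj(c,u,v))[0] for v in range(50,160) for u in range(345,455)]);L=L[(L[:,0]>40)&(L[:,0]<85)&(L[:,2]>80)&(L[:,2]<215)&(abs(L[:,1])<110)]
k=np.polyfit(L[:,2]-50,L[:,0]-70,1);print('lid fit dx/dz',k,'angle',np.pi/2+np.arctan(k[0]),L[:,2].max())
"
```

```text
13.0 [[118.1   0.7 260.6]] [ 0.  -0.3 -0.5] 0.0008066288259925678 [0.44 0.28 1.7  0.   1.16 0.33]
436
[[408.   91.   85.  -15.2 159.5]
 [401.   80.   85.9   3.9 176.9]
 [418.   85.   85.9 -33.4 179.7]
 [412.   82.   85.4 -20.1 181.7]
 [419.   82.   85.1 -34.6 187.2]
 [387.   69.   87.9  38.5 187.9]
 [416.   80.   85.  -27.7 189.1]
 [386.   68.   85.7  39.9 190.7]]
lid fit dx/dz [0.04639644 4.56031983] angle 1.6171595159669243 206.29525349785138
```

```bash
python3 -c "
from h import *
c=cam('scene')
h,w=c['z_map'].shape
P=[]
for v in range(0,160):
  for u in range(300,500):
    if c['z_map'][v,u]>0:
      q=incase(unproj(c,u,v))[0]
      if 98<q[0]<150 and abs(q[1])<60 and q[2]>180: P.append(q)
P=np.array(P)
for z in range(200,380,10):
  m=(P[:,2]>=z)&(P[:,2]<z+10)
  if m.any(): print(z,m.sum(),P[m].min(0).round(0),P[m].max(0).round(0))
"
```

```text
270 1 [108.  -6. 280.] [108.  -6. 280.]
280 65 [102. -11. 281.] [128.   9. 290.]
290 76 [104. -10. 290.] [127.   9. 300.]
300 71 [102. -11. 300.] [128.  10. 310.]
310 86 [103. -12. 310.] [127.   9. 320.]
320 73 [103. -14. 320.] [129.  10. 330.]
330 7 [104. -13. 330.] [110.  -4. 331.]
```

Emit:
arm_command:
  increments:
    - [1,-3,0,30,0,0,0]
    - [1,-5,0,65,0,0,0]
    - [1,-5,0,90,0,0,0]
    - [1,-5,0,95,0,0,0]
    - [1,-5,0,95,0,0,0]
    - [1,-12,0,95,0,0,0]
    - [1,-20,0,95,0,0,0]
    - [1,-20,0,95,0,0,0]

```text
t: 13.77
position: [0.5124, 0.2293, 0.1679]
tcp_rot: [0.001, 0.669, 0.743, 0.001]
force: [0.0, -0.3, 1.5]
width: 0.0009
grasp_force: 0.0
```

```bash
python3 -c "
from h import *
s=manip.state();print(s['t'],incase(s['position']).round(1),s['force'].round(1))"
```

```text
13.7667 [[ 93.9  -0.8 167.9]] [ 0.  -0.3  1.5]
```

Emit:
arm_command:
  increments:
    - [1,-16,0,2,0,0,0]
    - [1,-29,0,3,0,0,0]
    - [1,-42,0,5,0,0,0]
    - [1,-55,0,8,0,0,0]
    - [1,-68,0,13,0,0,0]
    - [1,-80,0,19,0,0,0]
    - [1,-92,0,26,0,0,0]
    - [1,-102,0,34,0,0,0]
    - [1,-112,0,44,0,0,0]
    - [1,-112,0,44,0,0,0]

```text
t: 14.6
position: [0.5216, 0.1169, 0.1198]
tcp_rot: [-0.001, 0.67, 0.743, -0.002]
force: [0.5, 0.2, -0.4]
width: 0.0005
grasp_force: 0.1
```

```bash
cat > l.py <<'E'
from h import *
s=manip.state();print(s['t'],incase(s['position']).round(1),s['force'].round(1))
def lid():
  c=cam('scene')
  L=np.array([incase(unproj(c,u,v))[0] for v in range(40,220) for u in range(290,460) if c['z_map'][v,u]>0 and c['img'][v,u].sum()<250])
  L=L[(L[:,0]<60)&(L[:,0]>-82)&(L[:,2]>52)&(abs(L[:,1])<105)&(abs(L[:,1])>60)]
  # outer face: points (x,z) seen from above; angle from hinge with the 8 mm offset
  d=np.hypot(70-L[:,0],L[:,2]-50);a=np.arctan2(L[:,2]-50,70-L[:,0]);m=(d>60)&(d<156)
  o=a[m]-np.arcsin(8/d[m]);print('n',m.sum(),'angle if outer face',np.percentile(o,[10,50,90]).round(3))
lid()
E
python3 l.py
```

```text
14.6 [[-18.8   1.9 119.8]] [ 0.5  0.2 -0.4]
n 237 angle if outer face [0.631 0.659 0.68 ]
```

Emit:
arm_command:
  increments:
    - [1,-9,0,9,0,0,0]
    - [1,-16,0,18,0,0,0]
    - [1,-20,0,26,0,0,0]
    - [1,-24,0,35,0,0,0]
    - [1,-28,0,44,0,0,0]
    - [1,-31,0,52,0,0,0]
    - [1,-33,0,58,0,0,0]
    - [1,-33,0,58,0,0,0]

```text
t: 15.32
position: [0.5255, 0.0858, 0.0626]
tcp_rot: [-0.001, 0.669, 0.743, -0.001]
force: [0.6, -0.2, -0.1]
width: 0.0001
grasp_force: 0.3
```

```bash
python3 l.py
```

```text
15.3167 [[-50.2   1.2  62.6]] [ 0.6 -0.2 -0.1]
n 1159 angle if outer face [0.169 0.185 0.197]
```

Emit:
arm_command:
  increments:
    - [1,-2,0,3,0,0,0]
    - [1,-3,0,6,0,0,0]
    - [1,-4,0,8,0,0,0]
    - [1,-4,0,8,0,0,0]

```text
t: 15.7
position: [0.5268, 0.0822, 0.0559]
tcp_rot: [0.0, 0.669, 0.743, 0.0]
force: [0.5, 0.3, 0.6]
width: 0.0005
grasp_force: 0.3
```

Emit:
arm_command:
  increments:
    - [1,0,0,1,0,0,0]
    - [1,0,0,2,0,0,0]
    - [1,0,0,2,0,0,0]

```text
t: 15.95
position: [0.5269, 0.0821, 0.0541]
tcp_rot: [0.0, 0.669, 0.743, -0.0]
force: [-0.1, -1.2, -0.1]
width: 0.0004
grasp_force: 0.5
```

Emit:
arm_command:
  increments:
    - [1,0,0,1,0,0,0]
    - [1,0,0,2,0,0,0]
    - [1,0,0,2,0,0,0]

```text
t: 16.2
position: [0.5269, 0.0822, 0.052]
tcp_rot: [0.0, 0.669, 0.743, 0.0]
force: [0.7, 0.1, 1.9]
width: 0.0005
grasp_force: 0.5
```

Emit:
arm_command:
  increments:
    - [1,0,0,1,0,0,0]
    - [1,0,0,2,0,0,0]
    - [1,0,0,2,0,0,0]

```text
t: 16.45
position: [0.527, 0.0821, 0.0504]
tcp_rot: [0.0, 0.669, 0.743, 0.0]
force: [-0.9, -2.9, 5.5]
width: 0.0001
grasp_force: 3.0
```

The catch is engaged (5.5 N). I keep pressing in small steps.

Emit:
arm_command:
  increments:
    - [1,0,0,1,0,0,0]
    - [1,0,0,1,0,0,0]

```text
t: 16.62
position: [0.527, 0.0819, 0.0496]
tcp_rot: [0.0, 0.669, 0.743, -0.0]
force: [-1.1, -3.6, 7.5]
width: 0.0005
grasp_force: 3.5
```

Emit:
arm_command:
  increments:
    - [1,0,0,1,0,0,0]
    - [1,0,0,1,0,0,0]

```text
t: 16.78
position: [0.527, 0.0818, 0.0486]
tcp_rot: [0.0, 0.669, 0.743, -0.0]
force: [-1.0, -4.0, 7.1]
width: 0.0007
grasp_force: 3.5
```

Emit:
arm_command:
  increments:
    - [1,0,0,1,0,0,0]
    - [1,0,0,1,0,0,0]

```text
t: 16.95
position: [0.527, 0.0818, 0.0475]
tcp_rot: [0.0, 0.669, 0.743, -0.0]
force: [-1.1, -4.3, 6.5]
width: 0.0008
grasp_force: 3.2
```

Emit:
arm_command:
  increments:
    - [1,0,0,1,0,0,0]
    - [1,0,0,1,0,0,0]

```text
t: 17.12
position: [0.5271, 0.0818, 0.0464]
tcp_rot: [0.0, 0.669, 0.743, -0.0]
force: [-0.2, -3.5, 5.5]
width: 0.0006
grasp_force: 2.5
```

Emit:
arm_command:
  increments:
    - [1,0,0,1,0,0,0]
    - [1,0,0,1,0,0,0]

```text
t: 17.28
position: [0.527, 0.082, 0.0452]
tcp_rot: [0.0, 0.669, 0.743, 0.0]
force: [0.0, -2.3, 3.2]
width: 0.0006
grasp_force: 1.7
```

Emit:
arm_command:
  increments:
    - [1,0,0,1,0,0,0]
    - [1,0,0,1,0,0,0]

```text
t: 17.45
position: [0.5268, 0.0823, 0.0439]
tcp_rot: [-0.0, 0.669, 0.743, 0.0]
force: [1.0, -0.1, 0.6]
width: 0.0008
grasp_force: 0.6
```

Emit:
arm_command:
  increments:
    - [1,0,0,1,0,0,0]
    - [1,0,0,1,0,0,0]

```text
t: 17.62
position: [0.5263, 0.0824, 0.0427]
tcp_rot: [-0.0, 0.669, 0.743, -0.0]
force: [0.6, -0.2, -0.5]
width: 0.0004
grasp_force: 0.0
```

```bash
python3 l.py
```

```text
17.6167 [[-53.6   0.8  42.7]] [ 0.6 -0.2 -0.5]
n 1401 angle if outer face [-0.019 -0.001  0.016]
```

It has snapped: the force is zero and the lid reads about 0. I retract.

Emit:
arm_command:
  increments:
    - [1,0,0,-10,0,0,0]
    - [1,0,0,-35,0,0,0]
    - [1,0,0,-70,0,0,0]
    - [1,0,0,-105,0,0,0]
    - [1,0,0,-135,0,0,0]
    - [1,0,0,-150,0,0,0]
    - [1,0,0,-150,0,0,0]
    - [1,0,0,-150,0,0,0]
    - [1,0,0,-150,0,0,0]

```text
t: 18.42
position: [0.5259, 0.0822, 0.1923]
tcp_rot: [-0.001, 0.669, 0.743, -0.001]
force: [-0.8, 0.0, -0.7]
width: 0.0003
grasp_force: 0.0
```

```bash
python3 l.py; python3 -c "
from h import *
save(cam('scene'),'end.png')"
```

```text
18.4167 [[-53.8   1.2 192.3]] [-0.8  0.  -0.7]
n 1364 angle if outer face [-0.019 -0.001  0.014]
```

View pics/end.png

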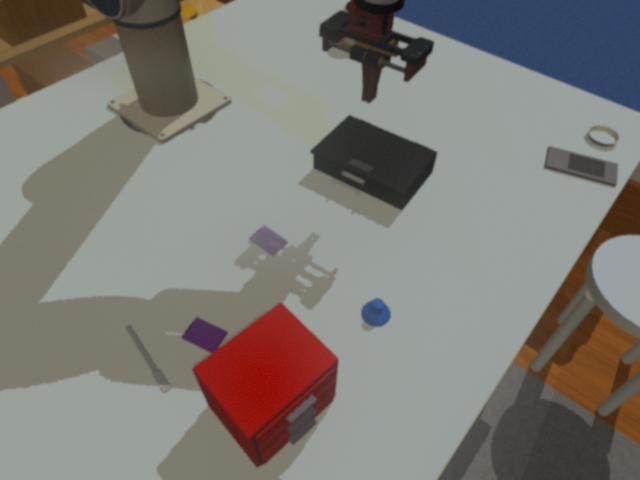

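The lid is shut at (373,160), the gripper is clear above it, and the cup (376,312), spudger (147,357) and drawers (267,380) have not moved.

```bash
python3 -c "
from rig import manip
print(manip.job_done())"
```

```text
the job is handed in; nothing more can be done
None
```

The battery was set down flat in the empty bay, the lid was pressed until it snapped and it stayed shut by itself, the bystanders did not move, and I handed the job in at about 18.5 s.

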